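Push the bottle filler's drip tray home on its pegs, then prime the pump under its guard

ROBOT

A 7-joint arm with a two-finger parallel gripper is mounted at the origin on the work surface. World frame = base frame: x ahead of the robot, y to its left, z up, the work surface at z = 0. Lengths are in m, angles in rad, forces in N, time in s.
With the tool pointing down it reaches from about 0.375 to 0.925 m from the base axis. Payload 3.1 kg.
Tool frame: the origin (TCP) lies midway between the tips of the shut fingers; the grasp point (between the pads) lies manip.grip_depth behind it (manip.grip_depth is the distance from the TCP to the grasp point, in m); z points along the fingers, y is the line along which they close (so a half turn about z gives the same grasp; the last joint's range is limited). The gripper opens to 85 mm and grips with 20 to 120 N. Pads are 22 mm wide; open, the fingers measure 114 mm over their backs; the gripper's body (76 mm by 85 mm) begins 54 mm behind the grasp point. The pads swing forward as they close: fully open they stand 13 mm farther back than shut.
Start: joints at [-0.098, 0.383, 0.044, 1.598, -0.018, 1.161, -0.05], TCP at [0.65, 0, 0.231] pointing down, gripper open.
Joint ranges: [-2.61, 2.61], [-0.41, 2.15], [-1.48, 1.57], [0, 2.5], [-1.57, 4.71], [0.05, 1.97], [-2.85, 2.85]. Speed limits (rad/s): [2.79, 2.79, 3.14, 3.14, 3.14, 3.14, 3.14].

INTERFACE

Orientations are given as [roll, pitch, yaw] about the fixed x, y, z axes, in that order (R = Rz(yaw) Ry(pitch) Rx(roll)).
In Python, from workcell import monitor, imaging, job, manip gives the robot as it stands. The module is installed in compiled form; this text tells all that it offers.
- The arm moves only by the tool arm_command, never from a script. Its argument "plan" is text: rows parted by semicolons, each of 7 numbers parted by spaces: the shift along the tool's x, y, z in mm, then the turn, a rotation vector about the tool's x, y, z in rad, then the opening, from -1 (shut) to 1 (fully open), so that 0 is half open. A call has exactly 10 rows; each row shifts and turns the commanded pose from where the row before left it, along the tool's axes as they then stand; what a row does not reach is not made up. A row lasts 1/10 s, in which the tool goes at most 50 mm and 8.59 degrees, less where a joint would pass 70% of its speed; a pose out of reach is approached as far as the arm can. A call with a gripper value outside its range is refused whole. The fingers move at their own pace and stop on an object; "squeeze" is the grip in N (left out, the last holds). Time passes only in rows, so rows that do not move let the fingers close, or fill a call up. It gives the time, the measured TCP pose, the force, the opening and the grip force at its end, in the units of the state.
- monitor.state(): the state, without advancing time (a new reading comes with each control period).
- imaging.read_camera(name): name is "scene" or "side" or "wrist"; returns a dict with "image" (384x512x3 uint8, red, green, blue), "fx", "fy", "cx", "cy" (pixels), "rvec" (rotation vector, rad) and "tvec" (3), from world to camera coordinates, as OpenCV has them; the wrist camera has in their place "hand_eye" (4x4, takes a point from camera to tool coordinates, whose origin is the TCP and whose axes are the flange's). Camera axes: x right, y down, z forward; pixel columns grow to the right and rows downward; lengths in m; the calibration is good to about 2 mm. A picture is of the moment at which its call begins: read the wrist's pose just before it. There is no depth.
- job.hand_in(): hands the job in; it is judged then, once.
The state is a dict: "clock": time; "joint_positions": joint angles; "joint_vel": joint speeds; "joint_efforts": joint torques, N m; "tcp_pos": TCP position; "tcp_rot": TCP orientation; "ft_force": force on the tool from outside, world axes, zero at the start; "wrist_torque": the same for the moment, N m; "grip_width": opening from 0.0 (shut) to 1.0 (fully open); "gripper_force": force on a finger pad.
Only numpy, scipy, OpenCV 4.12 (cv2) and the standard library are available. Lean on these libraries where they do the work, as an engineer would, in place of code of your own. Each camera call takes 0.05 s, during which the arm holds its last target. There are 200 camera calls.

TASK

The bottle filler's steel drip tray has been left standing on the bench in front of the machine. Push it along the bench, without lifting it, until it is fully home on the two pegs and flush against the front of the filler; only then lift the switch guard, flip the prime switch beneath it to the back so the pump primes into the tray, and let the guard drop shut. Leave the bottles, jars and cup standing where they are.

Things in the scene. Friction and masses are not known exactly. Their poses are not given: they have to be found in the camera images.
- pegs (a point): Point on the flat front face of the fixed bottle filler, midway between its two pegs, 22.5 mm above the bench. x points level into the housing (the way the tray is pushed home), y along the face, z up. The pegs are level, round, 14 mm thick, at y = +55 and -55 mm, and stand 34 mm out of the face (to -x); their last 14 mm tapers to a 5 mm nose.
- filler: The filler; origin: centre of its underside, axes as pegs. Steel housing 150 mm (x) by 250 mm (y), flat top 110 mm above the bench, front face at x = -75. On top: the switch guard at the front at y = +65; a low knob near the middle; at x = 45, y = -95 an outlet column to 385 mm high, its fill arm swung to +x. A pump head juts 40 mm out of the y = -125 end.
- tray_center (a point): Centre, half-way up, of the loose drip tray: steel pan with slotted grating on top, 130 mm (x) by 160 mm (y), 45 mm tall, 0.5 to 0.9 kg, on the bench, too wide to grasp across. It starts with its back (+x wall) roughly facing the filler, clear of the pegs, off to one side and turned a little. Home, its axes agree with pegs and its centre is at x = -65, y = 0 from there.
- tray: The same tray; this origin is the centre of its underside. Its back (+x) wall is flat, 12 mm thick, with two round sockets 19 mm wide, flared at the mouth, at y = +55 and -55 mm, half-way up; the pegs go through them into the hollow under the grating. Its other walls are plain and upright.
- guard_axis (a point): Fixed point at the middle of the guard's hinge line, 116 mm above the bench and 52 mm behind the housing's front face; axes as pegs, the hinge runs along y. The switch guard is a grey U-shaped cover on the filler's top, 72 mm wide: a flat top plate 36 mm above the hinge line, level when shut, and two side cheeks; open at the front and underneath.
- guard (a joint): Angle of the guard: 0 shut, grows as its front is lifted, up to 1.8 rad. A weak spring (about 1.5 N at the lift edge when shut, 3 N wide open) and its weight always shut it again, so it must be kept up while the switch is flipped; it may rest on the fingers or the hand.
- guard_tab (a point): Middle of the underside of the guard's lift edge: its top plate runs out to the front into a rolled edge, 9 mm thick and 62 mm wide, that can be lifted from below. Turns with the guard. Shut, this point is 148 mm above the bench, 66 mm in front of the hinge line and 14 mm in front of the housing's face, with free air below it.
- prime (a joint): Angle of the prime switch: 0 off (leaning to the filler's front), 0.72 rad on (leaning to the back, +x of pegs). Stays where it is left; needs about 1 N at its tip.
- prime_tip (a point): Centre of the ball end (13 mm thick) of the prime switch, a steel toggle lever 30 mm long under the guard. Its pivot is 114 mm above the bench, 27 mm behind the housing's front face, midway across the guard; the ball is 142 mm above the bench when off and when on, and moves 21 mm to the back.
- bottle_a_mid (a point): Bystander to be left alone: a 235 mm amber spirits bottle; point half-way up its axis.
- bottle_b_mid (a point): Bystander to be left alone: a 235 mm clear spirits bottle; point half-way up its axis.
- bottle_c_mid (a point): Bystander to be left alone: a 235 mm amber spirits bottle; point half-way up its axis.
- jar_a_mid (a point): Bystander to be left alone: a 124 mm tall, 86 mm wide preserving jar of red infusion with a brass lid; point half-way up its axis.
- jar_b_mid (a point): Bystander to be left alone: another such jar; point half-way up its axis.
- beaker_mid (a point): Bystander to be left alone: an open glass cup, 100 mm tall, 76 mm wide; point half-way up its axis.
- vial_mid (a point): Bystander to be left alone: a small 95 mm amber sample bottle, 34 mm wide, standing on the filler's top; point half-way up its axis.

How it is judged:
On the way, in this order (a step that is already met when the one before it is completed fails the run):
1. the tray is fully home on the pegs, flush with the housing (x of tray_center in the frame of pegs between -0.069 and -0.06 m and y of tray_center in the frame of pegs between -0.005 and 0.005 m and angle between the x axis of tray_center and the x axis of pegs, either way round below 0.035 rad and angle between tray_center's own z axis and vertical below 0.04 rad), for 0.3 s.
2. with the guard lifted, the prime switch is flipped to the back (value of joint guard above 0.3 rad and value of joint prime above 0.58 rad), for 0.05 s.
At the end, for the whole second after the job is handed in: The tray rests on the bench home on both pegs: its centre 60 to 69 mm in front of the housing's face (65 is flush), within 5 mm sideways, square within 0.035 rad; the prime switch is on (above 0.58 rad), the guard is shut (below 0.06 rad), and everything is still (all of step 1 and value of joint prime above 0.58 rad and value of joint guard below 0.06 rad and linear speed of tray below 0.02 m/s); the robot touches nothing.
It fails at once if the tray is lifted off the bench (centre above 45 mm) or tipped more than 0.2 rad (height (world z) of tray_center above 0.045 m or angle between tray_center's own z axis and vertical above 0.2 rad).
It fails at once if a bottle, jar or the cup is moved more than 30 mm or tipped (distance of any of bottle_a_mid, bottle_b_mid, bottle_c_mid, jar_a_mid, jar_b_mid, beaker_mid, vial_mid from where it was at the start of the episode above 0.03 m or angle between any of bottle_a_mid, bottle_b_mid, bottle_c_mid, jar_a_mid, jar_b_mid, beaker_mid, vial_mid's own z axis and vertical above 0.3 rad).
It also fails if it takes over 67 s, if anything falls off the work surface, if the arm or the gripper's body presses on something with over 40 N, if the wrist force passes 120 N, or if a joint passes its speed limit or range.

## Working session

There is one attempt and no reset: what is moved stays moved. The work goes in short steps, Python scripts to look and compute and a tool call to move; the robot and the scene stay as the last step left them, time stands still between calls to the robot, and variables do not carry over. Pictures are saved under pics/ and viewed, at most 10 in all, crops included, and the job is handed in when it is done.

Besides the shell and the picture viewer there is one more tool, called after "Request:" as a command line: name --argument value ..., lists and objects as JSON in quotes. arm_command: Moves the arm, as the interface text tells. Its arguments: {"type":"object","properties":{"plan":{"type":"string"},"squeeze":{"type":"number"}},"required":["plan"]}

```bash
mkdir -p pics; cat > h.py <<'E'
import numpy as np, cv2
from scipy.spatial.transform import Rotation as R
from workcell import monitor, imaging, job, manip
def snap(name,fn):
    s=monitor.state(); c=imaging.read_camera(name)
    cv2.imwrite('pics/'+fn,cv2.cvtColor(c['image'],cv2.COLOR_RGB2BGR))
    if name=='wrist':
        T=np.eye(4);T[:3,:3]=R.from_euler('xyz',s['tcp_rot']).as_matrix();T[:3,3]=s['tcp_pos']
        M=np.linalg.inv(T@np.array(c['hand_eye'])); 
    else:
        M=np.eye(4);M[:3,:3]=R.from_rotvec(np.ravel(c['rvec'])).as_matrix();M[:3,3]=np.ravel(c['tvec'])
    K=np.array([[c['fx'],0,c['cx']],[0,c['fy'],c['cy']],[0,0,1]])
    np.savez('pics/'+fn[:-4]+'.npz',M=M,K=K); return c['image'],M,K
def load(n): d=np.load('pics/'+n+'.npz'); return d['M'],d['K']
def proj(M,K,P):
    p=np.atleast_2d(P)@M[:3,:3].T+M[:3,3]; p=p@K.T; return p[:,:2]/p[:,2:]
def onplane(M,K,uv,z):
    uv=np.atleast_2d(uv); d=np.c_[uv,np.ones(len(uv))]@np.linalg.inv(K).T@M[:3,:3]
    o=-M[:3,:3].T@M[:3,3]; return o+d*((z-o[2])/d[:,2])[:,None]
E
python3 - <<'E'
from h import *
s=monitor.state();print(s,manip.grip_depth)
a=snap('scene','s0.png')[0];b=snap('side','d0.png')[0];w,M,K=snap('wrist','w0.png')
for n in('s0','d0','w0'):
    M,K=load(n);print(n,-M[:3,:3].T@M[:3,3],M[2,:3],K[0,0])
E
```

```text
{'clock': 0.0, 'joint_positions': array([-0.09781789,  0.3838358 ,  0.04382437,  1.59959385, -0.01792464,
        1.16117916, -0.04990736]), 'joint_vel': array([ 0.00013378,  0.00191732, -0.00110106,  0.00036046, -0.00061959,
       -0.0014242 , -0.0006235 ]), 'joint_efforts': array([-8.41360106e-04, -4.33466363e+01,  1.02427706e+00, -2.49513745e+01,
        1.06121189e-02,  1.12996699e-02, -5.17373280e-06]), 'tcp_pos': array([6.49053687e-01, 1.86886566e-05, 2.29877265e-01]), 'tcp_rot': array([-3.13897126e+00,  1.14874818e-04,  1.57088550e+00]), 'ft_force': array([0.38380303, 0.96977925, 0.01769813]), 'wrist_torque': array([-0.02886526,  0.01402959,  0.01223232]), 'gripper_force': 0.0, 'grip_width': 0.9989529884983174} 0.0187
s0 [ 0.99923988 -0.50996334  1.11418035] [-0.37745225  0.41424724 -0.82820832] 491.7561281819339
d0 [ 0.11997876 -0.74920238  0.83555832] [ 0.38077632  0.67623307 -0.63064905] 429.7478681021397
w0 [0.65030229 0.06676068 0.37150329] [-0.00154305 -0.26330484 -0.96471145] 295.82989469861184
```

```bash
python3 -c "
import cv2
for n in('s0','d0'):
    i=cv2.imread('pics/%s.png'%n);cv2.imwrite('pics/%sx.png'%n,cv2.resize(i,(800,600),interpolation=cv2.INTER_CUBIC))"
```

```text
(no output)
```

View pics/s0x.png

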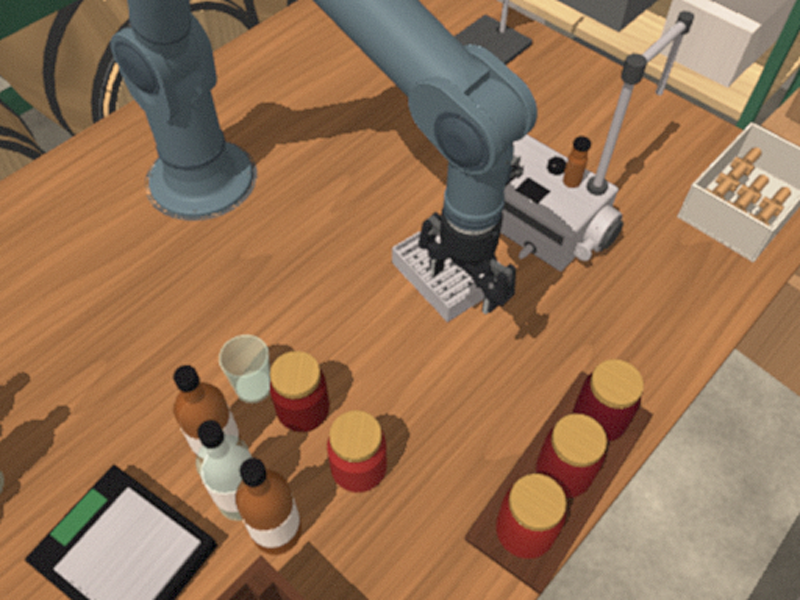

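View pics/d0x.png

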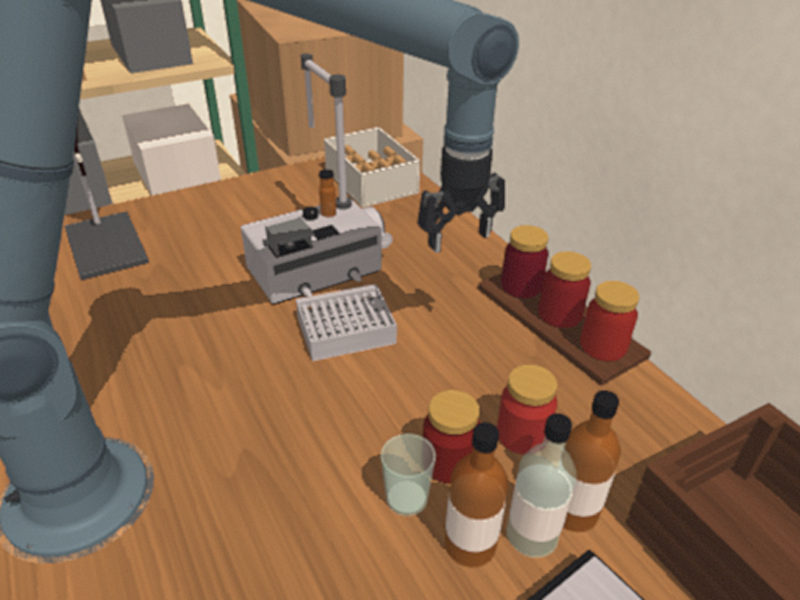

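The side view shows the tray (top corners near (297,295), (382,287), (396,318), (312,335) in the 800x600 picture). The pegs are at (306,291) and (354,274), and the guard is at (288,238). The area between the tray and the bottles is free.

```bash
python3 -c "
import cv2
i=cv2.imread('pics/d0.png')[105:235,145:265];cv2.imwrite('pics/d0c.png',cv2.resize(i,None,fx=4.6,fy=4.6,interpolation=cv2.INTER_CUBIC))"
```

```text
(no output)
```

View pics/d0c.png

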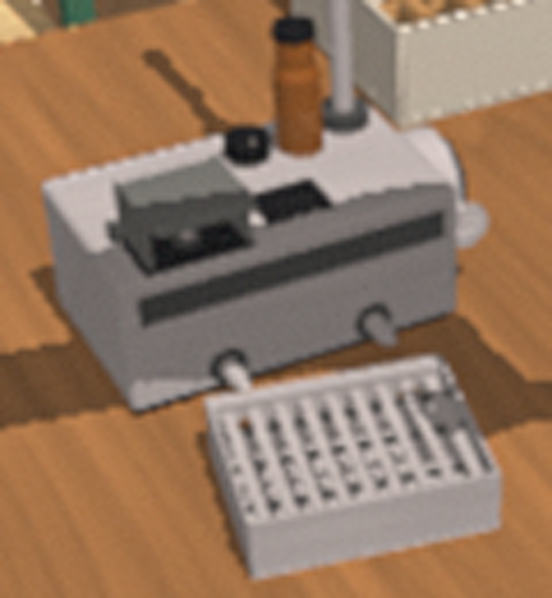

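```bash
cat >> h.py <<'E'
from scipy.optimize import least_squares
def tf(p,P):
    c,s=np.cos(p[2]),np.sin(p[2]);P=np.array(P,float);return np.c_[p[0]+c*P[:,0]-s*P[:,1],p[1]+s*P[:,0]+c*P[:,1],P[:,2]]
def fit(obs,P,x0,free=3):  # obs: list of (M,K,uv) for same-length lists of P
    f=lambda p:np.concatenate([(proj(M,K,tf(p,P_))-uv).ravel() for (M,K,uv),P_ in zip(obs,P)])
    r=least_squares(f,x0,loss='soft_l1',f_scale=1.);return r.x,f(r.x).reshape(-1,2)
E
python3 - <<'E'
from h import *
M,K=load('d0'); o=lambda a:np.array([145,105])+(np.array(a)+0.0)/4.6
fu=o([(133,410),(120,287),(43,185),(457,185),(455,312),(230,360),(373,318)])
# filler frame = pegs frame origin
fP=[(0,.125,0),(0,.125,.11),(.15,.125,.11),(0,-.125,.11),(0,-.125,0),(0,.055,.0225),(0,-.055,.0225)]
p,r=fit([(M,K,fu)],[fP],[.6,.2,1.5]);print('pegs',p,'\n',r.round(1))
tu=o([(207,400),(440,357),(498,470),(250,518),(255,578),(498,525)])
tP=[(.065,.08,.045),(.065,-.08,.045),(-.065,-.08,.045),(-.065,.08,.045),(-.065,.08,0),(-.065,-.08,0)]
t,r=fit([(M,K,tu)],[tP],[.6,.1,1.5]);print('tray',t,'\n',r.round(1))
c,s=np.cos(p[2]),np.sin(p[2]);d=t[:2]-p[:2];print('tray in pegs',c*d[0]+s*d[1],-s*d[0]+c*d[1],t[2]-p[2])
Ms,Ks=load('s0');print(proj(Ms,Ks,tf(p,fP)).round(0)*1.5625,proj(Ms,Ks,tf(t,tP)).round(0)*1.5625)
E
```

```text
pegs [0.53532534 0.28557786 1.60094479] 
 [[ 0.7  2. ]
 [-0.4 -0.5]
 [-1.4 -1.8]
 [ 0.4 -0.3]
 [ 0.9  0.3]
 [-0.2  0.4]
 [-0.1 -0.5]]
tray [0.50924472 0.15035325 1.39213316] 
 [[-0.6 -0.8]
 [ 0.1 -1.1]
 [ 0.7  0.2]
 [-0.3  1.1]
 [-0.3 -0. ]
 [ 0.6  0.1]]
tray in pegs -0.13437698812423338 0.030144964430400236 -0.20881163303452133
[[451.5625 204.6875]
 [454.6875 164.0625]
 [504.6875 120.3125]
 [571.875  235.9375]
 [560.9375 273.4375]
 [481.25   215.625 ]
 [529.6875 246.875 ]] [[446.875  214.0625]
 [506.25   270.3125]
 [446.875  307.8125]
 [390.625  246.875 ]
 [390.625  262.5   ]
 [445.3125 321.875 ]]
```

Request:
arm_command --plan "20 -37 0 0 0 0 1;20 -37 0 0 0 0 1;20 -37 0 0 0 0 1;20 -37 0 0 0 0 1;20 -37 0 0 0 0 1;20 -37 0 0 0 0 1;20 -37 0 0 0 0 1;0 0 0 0 0 0.14 1;0 0 0 0 0 0.14 1;0 0 0 0 0 0.14 1"

```text
clock: 1.15
tcp_pos: [0.3903, 0.1402, 0.2312]
tcp_rot: [3.141, 0.0, 1.146]
ft_force: [-0.4, 0.1, 0.4]
grip_width: 1.001
gripper_force: 0.0
```

Request:
arm_command --plan "0 0 0 0 0 0.14 1;0 0 0 0 0 0.14 1;0 0 0 0 0 0.14 1;0 0 0 0 0 0.14 1;0 0 0 0 0 0.14 1;0 0 0 0 0 0.14 1;0 0 0 0 0 0.14 1;0 0 0 0 0 0.14 1;0 0 0 0 0 0 1;0 0 0 0 0 0 1"

```text
clock: 2.15
tcp_pos: [0.3908, 0.1399, 0.2311]
tcp_rot: [3.141, 0.0, 0.034]
ft_force: [0.3, -0.8, 0.4]
grip_width: 0.999
gripper_force: 0.0
```

```bash
python3 - <<'E'
from h import *
s=monitor.state();print(s['clock'],s['tcp_pos'],s['tcp_rot'],s['joint_positions'])
w,M,K=snap('wrist','w1.png');print(w.shape)
i=cv2.imread('pics/w1.png');cv2.imwrite('pics/w1x.png',cv2.resize(i,(800,600),interpolation=cv2.INTER_CUBIC))
E
```

```text
2.15 [0.3907853  0.13989506 0.23109708] [3.14144438e+00 3.70118863e-04 3.37129571e-02] [-0.25759556 -0.06377543 -0.1783063   2.11911081 -0.01278777  1.08568121
 -1.96666249]
(384, 512, 3)
```

View pics/w1x.png

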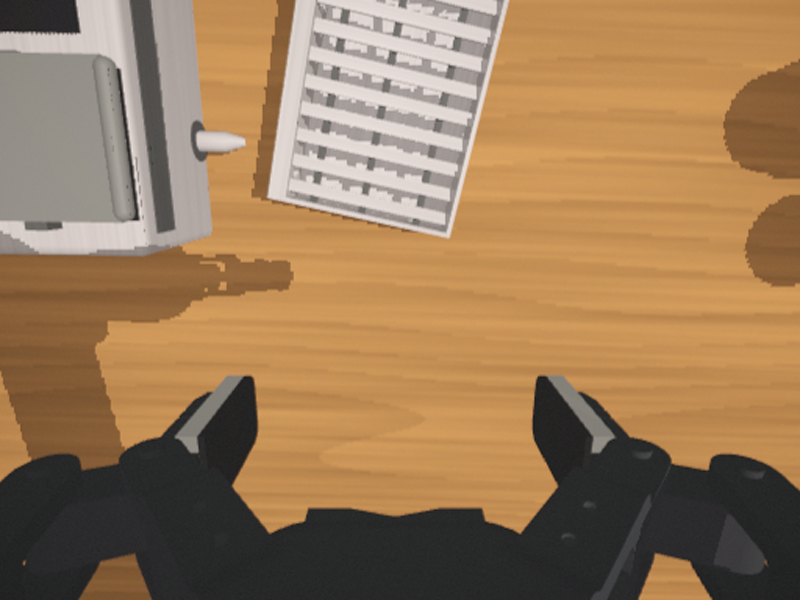

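```bash
python3 - <<'E'
from h import *
M,K=load('w1'); o=lambda a:np.array(a)/1.5625
tt=onplane(M,K,o([(268,199),(449,238),(295,0),(509,0)]),.045)[:,:2];print('tray',tt.round(4))
print('side len',np.linalg.norm(tt[0]-tt[1]))
for a,b in((0,2),(1,3)):
    d=tt[b]-tt[a];print('yaw',np.arctan2(d[1],d[0])+np.pi/2)
d=tt[0]-tt[1];print('yaw',np.arctan2(d[1],d[0]))
print('peg tip',onplane(M,K,o([(245,142),(205,140)]),.0225),'corner',onplane(M,K,o([(211,236)]),0))
q=onplane(M,K,o([(127,218),(107,58)]),.1525);print('guard edge',q,np.diff(q,axis=0))
# joint fit filler with side view
Md,Kd=load('d0'); g=lambda a:np.array([145,105])+np.array(a)/4.6
fP=[(0,.125,0),(0,.125,.11),(.15,.125,.11),(0,-.125,.11),(0,-.125,0),(0,.055,.0225),(0,-.055,.0225)]
fu=g([(133,410),(120,287),(43,185),(457,185),(455,312),(230,360),(373,318)])
wP=[(0,.125,0),(-.034,.055,.0225),(0,.055,.0225)]
wu=o([(211,236),(245,142),(203,140)])
p,r=fit([(Md,Kd,fu),(M,K,wu)],[fP,wP],[.535,.285,1.6]);print('pegs',p,r.round(1)[-3:])
tP=[(.065,.08,.045),(.065,-.08,.045),(-.065,-.08,.045),(-.065,.08,.045),(-.065,.08,0),(-.065,-.08,0)]
tu=g([(207,400),(440,357),(498,470),(250,518),(255,578),(498,525)])
t,r=fit([(Md,Kd,tu),(M,K,o([(268,199),(449,238)]))],[tP,[tP[0],tP[3]]],[.51,.15,1.4]);print('tray',t,r.round(1))
print(proj(M,K,tf(p,[(0,-.055,.0225),(-.014,.065,.148)]))*1.5625)
E
```

```text
tray [[0.4418 0.2291]
 [0.4192 0.1023]
 [0.5635 0.2078]
 [0.568  0.0746]]
side len 0.1288131898219355
yaw 1.3969105285505659
yaw 1.3864651648322708
yaw 1.3943837063550033
peg tip [[0.48003142 0.25003533 0.0225    ]
 [0.48041703 0.27856269 0.0225    ]] corner [[0.40898691 0.28785849 0.        ]]
guard edge [[0.4362033  0.26713615 0.1525    ]
 [0.5041777  0.26773368 0.1525    ]] [[0.0679744  0.00059753 0.        ]]
pegs [0.53478597 0.28461955 1.57985723] [[ 3.5 -0.5]
 [-0.1 -0.1]
 [-3.7  0.4]]
tray [0.50926497 0.15127751 1.39219614] [[-0.7 -1. ]
 [-0.1 -1.3]
 [ 0.6  0.1]
 [-0.5  0.9]
 [-0.4 -0.2]
 [ 0.4 -0.1]
 [-0.3 -0.3]
 [ 0.7  0.2]]
[[182.6053159  -37.49908222]
 [117.48140284 142.62874472]]
```

The wrist view shows the tray's near-side corners at (268,199) and (449,238), the left peg with its tip at (245,142), and the shut guard's edge at (127,218)–(107,58). I'm going down beside the tray's left wall to push it sideways and square.

Request:
arm_command --plan "0 5 38 0 0 0.025 1;0 0 38 0 0 0 1;0 0 38 0 0 0 1;0 0 38 0 0 0 1;0 0 35 0 0 0 1;0 0 30 0 0 0 1;0 0 8 0 0 0 1;0 0 0 0 0 0 1;0 0 0 0 0 0 1;8 0 0 0 0 0 1"

```text
clock: 3.2
tcp_pos: [0.3997, 0.1355, 0.0076]
tcp_rot: [-3.141, -0.002, 0.007]
ft_force: [-0.2, 0.3, 0.1]
grip_width: 0.996
gripper_force: 0.0
```

Request:
arm_command --plan "6 0 0 0 0 0 1;5 0 0 0 0 0 1;5 0 0 0 0 0 1;5 0 0 0 0 0 1;5 0 0 0 0 0 1;4 0 0 0 0 0 1;4 0 0 0 0 0 1;3 0 0 0 0 0 1;0 0 0 0 0 0 1;0 0 0 0 0 0 1"

```text
clock: 4.2
tcp_pos: [0.4332, 0.1357, 0.0054]
tcp_rot: [3.141, 0.005, 0.008]
ft_force: [-3.9, 1.4, 0.8]
grip_width: 1.0
gripper_force: 2.4
```

```bash
python3 - <<'E'
from h import *
s=monitor.state();print(s['clock'],s['tcp_pos'],s['tcp_rot'],s['ft_force'])
w,M,K=snap('wrist','w2.png');i=cv2.imread('pics/w2.png');cv2.imwrite('pics/w2x.png',cv2.resize(i,(800,600),interpolation=cv2.INTER_CUBIC))
snap('side','d2.png')
E
```

```text
4.2 [0.43320574 0.13566558 0.00540459] [3.14070616 0.00534579 0.00815548] [-3.86157961  1.37695943  0.82808281]
```

View pics/w2x.png

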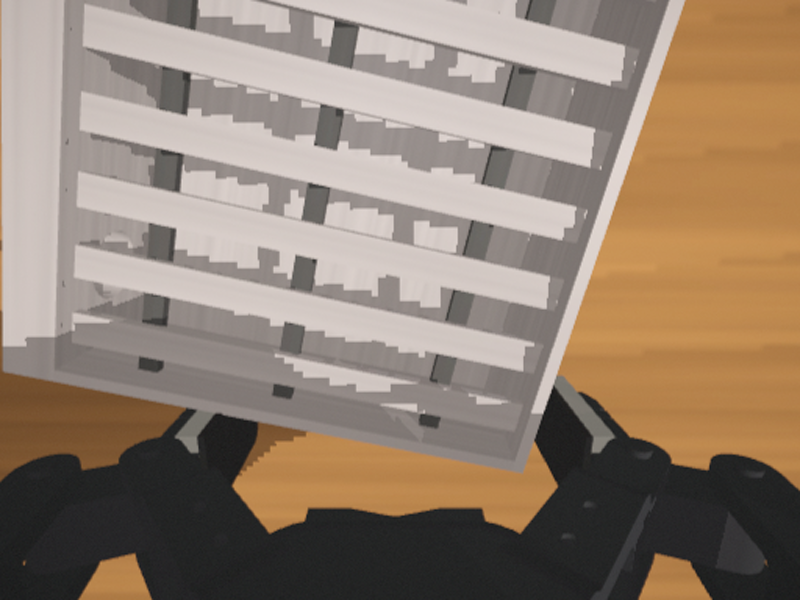

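```bash
python3 - <<'E'
from h import *
M,K=load('w2'); o=lambda a:np.array(a)/1.5625
tt=onplane(M,K,o([(3,373),(523,470),(0,240),(684,0)]),.045)[:,:2];print(tt.round(4))
print('side len',np.linalg.norm(tt[0]-tt[1]))
d=tt[0]-tt[1];print('yaw',np.arctan2(d[1],d[0]));d=tt[3]-tt[1];print(np.arctan2(d[1],d[0])+np.pi/2)
print(onplane(M,K,o([(540,440),(553,376),(257,440)]),.018))
E
```

```text
[[0.4555 0.2291]
 [0.4299 0.1033]
 [0.4871 0.2228]
 [0.5346 0.0809]]
side len 0.1283294009735739
yaw 1.3700227292066711
1.3597317384503589
[[0.42187599 0.09001034 0.018     ]
 [0.44369793 0.08810792 0.018     ]
 [0.42119436 0.17891468 0.018     ]]
```

The right finger passed beside the tray's corner at (523,470), so only the left one pushed. I'm backing off, shifting the tool towards the filler, and pushing near the front corner so the tray turns.

Request:
arm_command --plan "-12 0 0 0 0 0 1;-12 0 0 0 0 0 1;0 -13 0 0 0 0 1;0 -12 0 0 0 0 1;0 0 0 0 0 0 1;5 0 0 0 0 0 1;5 0 0 0 0 0 1;4 0 0 0 0 0 1;4 0 0 0 0 0 1;4 0 0 0 0 0 1"

```text
clock: 5.3
tcp_pos: [0.4306, 0.1577, 0.0051]
tcp_rot: [3.138, 0.008, 0.003]
ft_force: [-6.1, -2.5, 4.0]
grip_width: 0.998
gripper_force: 2.7
```

Request:
arm_command --plan "4 0 0 0 0 0 1;3 0 0 0 0 0 1;3 0 0 0 0 0 1;1 0 0 0 0 0 1;0 0 0 0 0 0 1;0 0 0 0 0 0 1;0 0 0 0 0 0 1;0 0 0 0 0 0 1;0 0 0 0 0 0 1;0 0 0 0 0 0 1"

```text
clock: 6.3
tcp_pos: [0.4451, 0.1606, 0.0063]
tcp_rot: [-3.141, -0.0, 0.006]
ft_force: [-3.0, -1.2, -1.1]
grip_width: 0.996
gripper_force: 1.3
```

```bash
python3 - <<'E'
from h import *
s=monitor.state();print(s['clock'],s['tcp_pos'],s['tcp_rot'],s['ft_force'])
w,M,K=snap('wrist','w3.png');d=snap('side','d3.png')[0]
i=cv2.imread('pics/w3.png');i=cv2.resize(i,(600,450),interpolation=cv2.INTER_CUBIC)
j=cv2.imread('pics/d3.png')[130:240,150:265]
cv2.imwrite('pics/d3c.png',cv2.resize(j,None,fx=5,fy=5,interpolation=cv2.INTER_CUBIC))
E
```

```text
6.3 [0.44514548 0.16058073 0.00632316] [-3.14128668e+00 -3.21530744e-04  6.11892980e-03] [-2.99942621 -1.23371373 -1.05880057]
```

View pics/d3c.png

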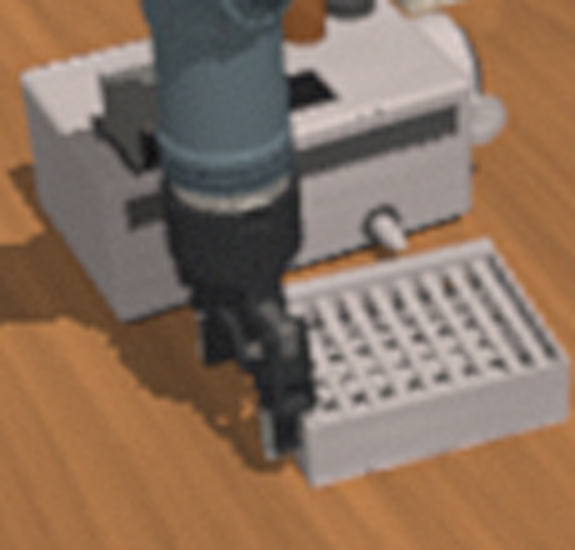

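The side view shows the tray now nearly square, with corners at (490,240), (570,352), (568,412) and (315,485), and the right peg at (385,225).

```bash
cat >> h.py <<'E'
PEG=np.array([.535,.2846,1.581])
def rel(t,p=PEG):
    c,s=np.cos(p[2]),np.sin(p[2]);d=t[:2]-p[:2];return np.array([c*d[0]+s*d[1],-s*d[0]+c*d[1],t[2]-p[2]]).round(4)
TC={'bl':(.065,.08,.045),'br':(.065,-.08,.045),'fr':(-.065,-.08,.045),'fl':(-.065,.08,.045),'fl0':(-.065,.08,0),'fr0':(-.065,-.08,0)}
E
python3 - <<'E'
from h import *
M,K=load('d3');g=lambda a:np.array([150,130])+np.array(a)/5
t,r=fit([(M,K,g([(490,240),(570,352),(568,412),(315,485)]))],[[TC[k] for k in('br','fr','fr0','fl0')]],[.53,.15,1.5])
print(t,rel(t),r.round(1).tolist())
E
```

```text
[0.5433756  0.15563306 1.47379573] [-0.129  -0.0071 -0.1072] [[-0.6, -1.3], [0.3, 0.7], [0.4, 0.4], [-0.2, -0.3]]
```

Request:
arm_command --plan "-15 0 0 0 0 0 1;-15 0 0 0 0 0 1;0 0 -35 0 0 0 1;0 0 -35 0 0 0 1;0 0 -30 0 0 0 1;31 29 0 0 0 0 1;31 29 0 0 0 0 1;31 29 0 0 0 0 1;30 29 0 0 0 0 1;0 0 0 0 0 -0.145 1"

```text
clock: 7.4
tcp_pos: [0.5469, 0.0389, 0.1088]
tcp_rot: [3.137, -0.012, 0.146]
ft_force: [0.1, 0.4, 0.6]
grip_width: 1.0
gripper_force: 0.0
```

Request:
arm_command --plan "0 0 0 0 0 -0.143 1;0 0 0 0 0 -0.143 1;0 0 0 0 0 -0.143 1;0 0 0 0 0 -0.143 1;0 0 0 0 0 -0.143 1;0 0 0 0 0 -0.143 1;0 0 0 0 0 -0.143 1;0 0 0 0 0 -0.143 1;0 0 0 0 0 -0.143 1;0 0 0 0 0 -0.143 1"

```text
clock: 8.4
tcp_pos: [0.5419, 0.0455, 0.1079]
tcp_rot: [3.135, -0.001, 1.588]
ft_force: [0.1, 0.4, -0.3]
grip_width: 1.0
gripper_force: 0.0
```

Request:
arm_command --plan "0 0 35 0 0 0 1;0 0 35 0 0 0 1;0 0 28 0 0 0 1;0 0 0 0 0 0 1;5 0 0 0 0 0 1;5 0 0 0 0 0 1;0 0 0 0 0 0 1;0 0 0 0 0 0 1;0 0 0 0 0 0 1;0 0 0 0 0 0 1"

```text
clock: 9.4
tcp_pos: [0.5389, 0.0546, 0.0087]
tcp_rot: [3.141, 0.0, 1.581]
ft_force: [0.0, -0.5, -0.1]
grip_width: 1.002
gripper_force: 0.0
```

```bash
python3 - <<'E'
from h import *
s=monitor.state();print(s['clock'],s['tcp_pos'],s['tcp_rot'],s['ft_force'])
snap('side','d4.png')
w,M,K=snap('wrist','w4.png')
i=cv2.imread('pics/w4.png');cv2.imwrite('pics/w4x.png',cv2.resize(i,(800,600),interpolation=cv2.INTER_CUBIC))
E
```

```text
9.4 [0.53887436 0.05460364 0.00871333] [3.14079001e+00 2.01440292e-04 1.58058834e+00] [ 0.01098654 -0.47794581 -0.08637867]
```

View pics/w4x.png

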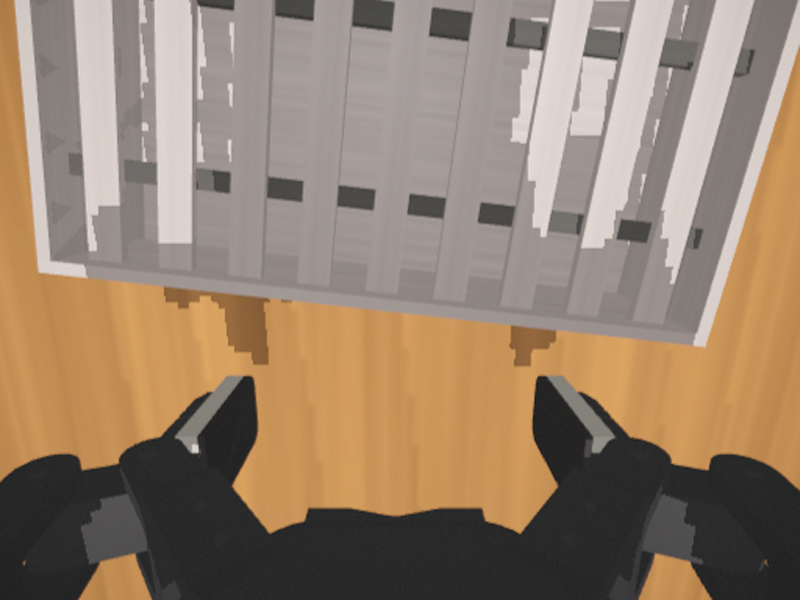

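The wrist view shows the tray's front edge running from (40,273) to (705,346), with both fingers in front of it.

```bash
cat >> h.py <<'E'
def front(M,K,uv):  # fl, fr corner pixels (top) -> tray pose
    a,b=onplane(M,K,uv,.045)[:,:2];d=a-b;y=np.arctan2(d[1],d[0])-np.pi/2;c=(a+b)/2+.065*np.array([np.cos(y),np.sin(y)])
    return np.r_[c,y],np.linalg.norm(d)
E
python3 - <<'E'
from h import *
M,K=load('w4');t,l=front(M,K,np.array([(40,273),(705,346)])/1.5625);print(t,l,rel(t))
E
```

```text
[0.54264059 0.15594317 1.46654204] 0.15791981995808918 [-0.1287 -0.0063 -0.1145]
```

Request:
arm_command --plan "8 0 0 0 0 0 1;7 0 0 0 0 0 1;4 0 0 0 0 0 1;4 -1 0 0 0 0 1;4 -1 0 0 0 0 1;4 -1 0 0 0 0 1;4 -1 0 0 0 0 1;4 -1 0 0 0 0 1;4 -1 0 0 0 0 1;4 -1 0 0 0 0 1"

```text
clock: 10.5
tcp_pos: [0.531, 0.1021, 0.0083]
tcp_rot: [3.142, 0.0, 1.581]
ft_force: [1.2, -4.3, -1.1]
grip_width: 1.001
gripper_force: 1.8
```

```bash
python3 - <<'E'
from h import *
s=monitor.state();print(s['clock'],s['tcp_pos'],s['tcp_rot'],s['ft_force'])
w,M,K=snap('wrist','w5.png')
i=cv2.imread('pics/w5.png');cv2.imwrite('pics/w5x.png',cv2.resize(i,(800,600),interpolation=cv2.INTER_CUBIC))
E
```

```text
10.5 [0.53104583 0.10207719 0.00830569] [3.14152554e+00 3.81484387e-05 1.58081552e+00] [ 1.24012611 -4.29907347 -1.05071194]
```

View pics/w5x.png

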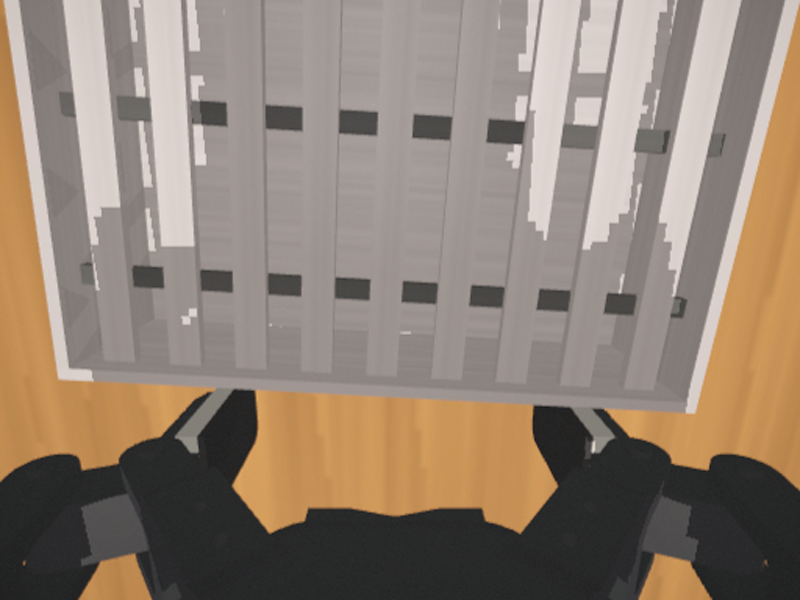

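The front edge now runs from (60,379) to (690,411), so the tray is turning square and most of the error is gone.

```bash
python3 - <<'E'
from h import *
M,K=load('w5');t,l=front(M,K,np.array([(60,379),(690,411)])/1.5625);print(t,l,rel(t))
E
```

```text
[0.53082427 0.18185291 1.52501805] 0.15656938536579254 [-0.1027  0.0052 -0.056 ]
```

Request:
arm_command --plan "3 1 0 0 0 0 1;3 1 0 0 0 0 1;3 1 0 0 0 0 1;3 1 0 0 0 0 1;2 0 0 0 0 0 1;2 0 0 0 0 0 1;2 0 0 0 0 0 1;2 0 0 0 0 0 1;0 0 0 0 0 0 1;0 0 0 0 0 0 1"

```text
clock: 11.55
tcp_pos: [0.535, 0.1195, 0.0082]
tcp_rot: [-3.141, 0.003, 1.58]
ft_force: [1.4, -7.1, 2.5]
grip_width: 0.997
gripper_force: 3.6
```

```bash
python3 - <<'E'
from h import *
s=monitor.state();print(s['clock'],s['tcp_pos'],s['tcp_rot'],s['ft_force'])
w,M,K=snap('wrist','w6.png');snap('side','d6.png')
i=cv2.imread('pics/w6.png')[200:300];j=cv2.imread('pics/d6.png')[130:240,150:280]
cv2.imwrite('pics/c6.png',np.vstack([cv2.resize(i,(768,150),interpolation=cv2.INTER_CUBIC),cv2.copyMakeBorder(cv2.resize(j,(520,440),interpolation=cv2.INTER_CUBIC),0,0,0,248,0)]))
E
```

```text
11.55 [0.53499135 0.11954277 0.00822539] [-3.14072523e+00  2.98739410e-03  1.57977803e+00] [ 1.42717085 -7.05438796  2.46003739]
```

View pics/c6.png

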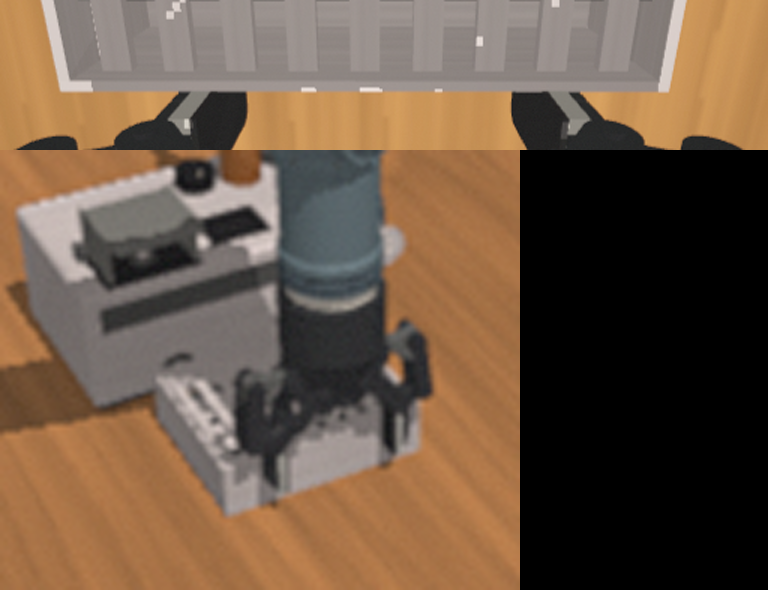

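The tray is now square to the gripper, with its front corners at (62,91) and (668,92) in the upper strip. The left peg is entering its socket.

```bash
python3 - <<'E'
from h import *
M,K=load('w6');t,l=front(M,K,np.array([(41.3,260.7),(445.3,261.3)]));print(t,l,rel(t))
E
```

```text
[ 0.53182681  0.19609854 -4.7047929 ] 0.1578144205300105 [-8.8500e-02  4.1000e-03 -6.2858e+00]
```

Request:
arm_command --plan "2 0 0 0 0 0 1;2 0 0 0 0 0 1;2 0 0 0 0 0 1;2 0 0 0 0 0 1;2 0 0 0 0 0 1;2 0 0 0 0 0 1;0 0 0 0 0 0 1;0 0 0 0 0 0 1;0 0 0 0 0 0 1;0 0 0 0 0 0 1"

```text
clock: 12.65
tcp_pos: [0.5354, 0.1332, 0.0082]
tcp_rot: [3.141, 0.0, 1.58]
ft_force: [2.9, -5.1, 0.0]
grip_width: 0.997
gripper_force: 2.3
```

Request:
arm_command --plan "2 0 0 0 0 0 1;2 0 0 0 0 0 1;2 0 0 0 0 0 1;2 0 0 0 0 0 1;2 0 0 0 0 0 1;1 0 0 0 0 0 1;1 0 0 0 0 0 1;1 0 0 0 0 0 1;0 0 0 0 0 0 1;0 0 0 0 0 0 1"

```text
clock: 13.65
tcp_pos: [0.5363, 0.143, 0.0081]
tcp_rot: [3.14, 0.004, 1.578]
ft_force: [3.7, -8.5, -0.3]
grip_width: 1.003
gripper_force: 4.4
```

Request:
arm_command --plan "1 0 0 0 0 0 1;1 0 0 0 0 0 1;1 0 0 0 0 0 1;0 0 0 0 0 0 1;0 0 0 0 0 0 1;0 0 0 0 0 0 1;0 0 0 0 0 0 1;0 0 0 0 0 0 1;0 0 0 0 0 0 1;0 0 0 0 0 0 1"

```text
clock: 14.65
tcp_pos: [0.5362, 0.1429, 0.0081]
tcp_rot: [3.141, 0.008, 1.578]
ft_force: [2.8, -12.8, 2.2]
grip_width: 1.001
gripper_force: 6.4
```

Request:
arm_command --plan "1 0 0 0 0 0 1;1 0 0 0 0 0 1;1 0 0 0 0 0 1;0 0 0 0 0 0 1;0 0 0 0 0 0 1;0 0 0 0 0 0 1;0 0 0 0 0 0 1;0 0 0 0 0 0 1;0 0 0 0 0 0 1;0 0 0 0 0 0 1"

```text
clock: 15.65
tcp_pos: [0.5362, 0.1429, 0.0081]
tcp_rot: [-3.141, 0.012, 1.577]
ft_force: [2.5, -16.1, 4.3]
grip_width: 0.998
gripper_force: 8.5
```

The tray has stopped solid at the expected depth, with 16 N of push and no more movement. I'm retreating, closing the fingers and tilting the tool.

Request:
arm_command --plan "-10 0 0 0 0 0 1;-20 0 0 0 0 0 1;-20 0 0 0 0 0 1;0 0 -45 0 0 0 -1;0 0 -45 0 0 0 -1;0 0 -45 0 0 0 -1;0 0 -45 0 0 0 -1;0 -33 -40 0 0 0 -1;0 -33 0 0 0 0 -1;0 0 0 0 0 0 -1"

```text
clock: 16.65
tcp_pos: [0.4659, 0.1054, 0.2272]
tcp_rot: [-3.14, -0.0, 1.587]
ft_force: [-0.1, 0.4, -1.0]
grip_width: -0.003
gripper_force: 0.0
```

Request:
arm_command --plan "0 0 0 0 0.13 0 -1;0 0 0 0 0.13 0 -1;0 0 0 0 0.13 0 -1;0 0 0 0 0.13 0 -1;0 0 0 0 0.13 0 -1;0 0 0 0 0.13 0 -1;0 0 0 0 0 0 -1;0 0 0 0 0 0 -1;0 0 0 0 0 0 -1;0 0 0 0 0 0 -1"

```text
clock: 17.65
tcp_pos: [0.4704, 0.1042, 0.2279]
tcp_rot: [3.138, -0.779, 1.587]
ft_force: [0.6, -0.0, 0.3]
grip_width: 0.003
gripper_force: 0.0
```

```bash
python3 - <<'E'
from h import *
s=monitor.state();print(s['clock'],s['tcp_pos'],s['tcp_rot'],s['joint_positions'].round(2),s['grip_width'])
print(R.from_euler('xyz',s['tcp_rot']).as_matrix().round(3))
w,M,K=snap('wrist','w7.png');snap('side','d7.png');snap('scene','s7.png')
i=cv2.resize(cv2.imread('pics/w7.png'),(512,384));j=cv2.imread('pics/d7.png')[130:240,130:280];k=cv2.imread('pics/s7.png')[70:230,220:420]
a=cv2.resize(j,(288,211),interpolation=cv2.INTER_CUBIC)
cv2.imwrite('pics/c7.png',i)
P=tf(PEG,[(-.13,.08,.045),(-.13,-.08,.045),(0,.08,.045),(0,-.08,.045),(0.0165,.065,.142),(-.014,.065,.148)])
print(proj(M,K,P).round(0));print(proj(*load('d7'),P).round(0))
E
```

```text
17.65 [0.47044873 0.10420936 0.22786257] [ 3.13841519 -0.77896694  1.5871581 ] [ 0.44  0.22 -0.29  2.05 -0.78  1.17  0.59] 0.0034120085336729524
[[-0.012  1.    -0.008]
 [ 0.712  0.014  0.702]
 [ 0.703  0.002 -0.712]]
[[239. 259.]
 [379. 259.]
 [242. 165.]
 [360. 166.]
 [253. 102.]
 [253. 118.]]
[[204. 204.]
 [252. 188.]
 [187. 180.]
 [233. 166.]
 [186. 150.]
 [190. 153.]]
```

```bash
python3 -c "
import cv2
i=cv2.imread('pics/w7.png')[85:285,180:440];cv2.imwrite('pics/w7c.png',cv2.resize(i,(780,600),interpolation=cv2.INTER_CUBIC))"
```

```text
(no output)
```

View pics/w7c.png

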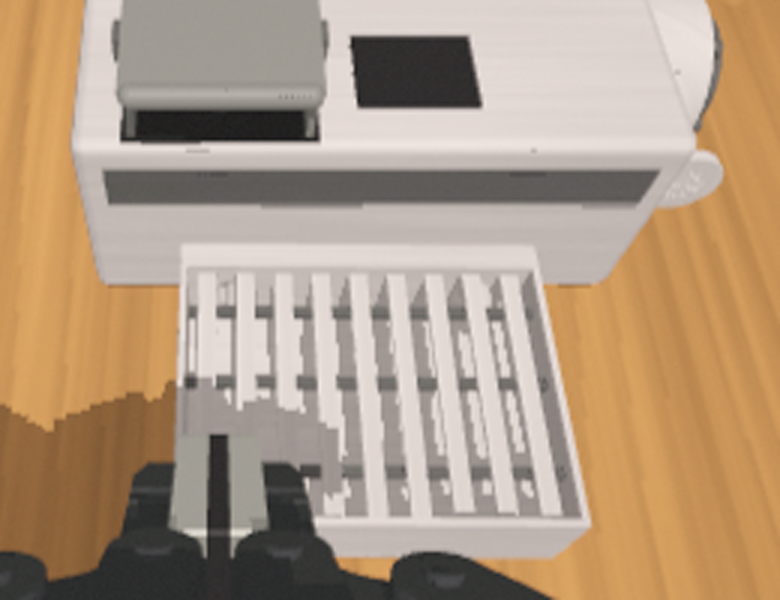

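The last view shows the tray square with its back edge, (182,245) to (535,247), flush on the filler. The guard's edge centre is at (220,98), where predicted. Now I'm moving in below the guard's lift edge.

Request:
arm_command --plan "7.5 0 40 0 0 0 -1;7.5 0 40 0 0 0 -1;7.5 0 40 0 0 0 -1;7.5 1 42 0 0 0 -1;0 0 0 0 0 0 -1;0 0 0 0 0 0 -1;0 0 0 0 0 0 -1;0 0 0 0 0 0 -1;0 0 0 0 0 0 -1;0 0 0 0 0 0 -1"

```text
clock: 18.8
tcp_pos: [0.4707, 0.2365, 0.1332]
tcp_rot: [3.14, -0.779, 1.58]
ft_force: [-0.3, -0.0, 0.3]
grip_width: -0.003
gripper_force: 0.0
```

Request:
arm_command --plan "3.6 0 3.6 0 0 0 -1;3.6 0 3.6 0 0 0 -1;3.6 0 3.6 0 0 0 -1;3.6 0 3.6 0 0 0 -1;3.6 0 3.6 0 0 0 -1;3.6 0 3.6 0 0 0 -1;3.6 0 3.6 0 0 0 -1;3.6 0 3.6 0 0 0 -1;3.6 0 3.6 0 0 0 -1;0 0 0 0 0 0 -1"

```text
clock: 19.8
tcp_pos: [0.4693, 0.2842, 0.1327]
tcp_rot: [3.141, -0.78, 1.582]
ft_force: [0.5, 0.3, -2.1]
grip_width: -0.005
gripper_force: 0.6
```

Request:
arm_command --plan "2.1 0 -2.1 0 0 0 -1;2.1 0 -2.1 0 0 0 -1;2.1 0 -2.1 0 0 0 -1;0 0 0 0 0 0 -1;2 0 2 0 0 0 -1;2 0 2 0 0 0 -1;2 0 2 0 0 0 -1;2 0 2 0 0 0 -1;0 0 0 0 0 0 -1;0 0 0 0 0 0 -1"

```text
clock: 20.8
tcp_pos: [0.4698, 0.2956, 0.1427]
tcp_rot: [3.141, -0.782, 1.582]
ft_force: [-0.7, -2.5, 5.0]
grip_width: 0.003
gripper_force: 3.3
```

```bash
python3 - <<'E'
from h import *
s=monitor.state();print(s['clock'],s['tcp_pos'],s['ft_force'],s['wrist_torque'])
E
```

```text
20.8 [0.46983628 0.29560575 0.14274775] [-0.68635729 -2.47195342  4.95652846] [-0.25554197  0.10266739  0.23506735]
```

Request:
arm_command --plan "2 0 2 0 0 0 -1;2 0 2 0 0 0 -1;2 0 2 0 0 0 -1;2 0 2 0 0 0 -1;2 0 2 0 0 0 -1;2 0 2 0 0 0 -1;0 0 0 0 0 0 -1;0 0 0 0 0 0 -1;0 0 0 0 0 0 -1;0 0 0 0 0 0 -1"

```text
clock: 21.8
tcp_pos: [0.4693, 0.311, 0.1408]
tcp_rot: [-3.141, -0.779, 1.58]
ft_force: [0.9, -1.8, 1.2]
grip_width: 0.001
gripper_force: 0.7
```

Request:
arm_command --plan "1.4 0 1.4 0 0 0 -1;1.4 0 1.4 0 0 0 -1;0 0 0 0 0 0 -1;0 0 0 0 0 0 -1;0 0 0 0 0 0 -1;0 0 0 0 0 0 -1;0 0 0 0 0 0 -1;0 0 0 0 0 0 -1;0 0 0 0 0 0 -1;0 0 0 0 0 0 -1"

```text
clock: 22.8
tcp_pos: [0.4696, 0.3119, 0.1403]
tcp_rot: [-3.141, -0.777, 1.578]
ft_force: [-2.7, -12.9, 8.1]
grip_width: 0.001
gripper_force: 6.9
```

```bash
python3 - <<'E'
from h import *
snap('wrist','w8.png');snap('side','d8.png')
M,K=load('w8');print(proj(M,K,tf(PEG,[(.0165,.065,.142),(.0375,.065,.142)])))
E
```

```text
[[250.82242474 266.5538532 ]
 [250.82087063 227.39399158]]
```

The switch is hard against its stop, at the depth expected for "on". I'm withdrawing so the guard drops shut.

Request:
arm_command --plan "-3 0 -3 0 0 0 -1;-6 0 -6 0 0 0 -1;-6 0 -6 0 0 0 -1;-8 0 -4 0 0 0 -1;-8 0 -4 0 0 0 -1;-8 0 -8 0 0 0 -1;-10 0 -10 0 0 0 -1;-12 0 -12 0 0 0 -1;-14 0 -14 0 0 0 -1;0 0 0 0 0 0 -1"

```text
clock: 23.9
tcp_pos: [0.472, 0.2106, 0.1357]
tcp_rot: [3.141, -0.778, 1.575]
ft_force: [-0.4, -1.8, -0.4]
grip_width: -0.001
gripper_force: 0.0
```

Request:
arm_command --plan "0 0 -30 0 0 0 -1;0 0 -30 0 0 0 -1;0 0 -30 0 0 0 -1;0 0 -30 0 0 0 -1;0 0 -20 0 0 0 -1;0 0 0 0 0 0 -1;0 0 0 0 0 0 -1;0 0 0 0 0 0 -1;0 0 0 0 0 0 -1;0 0 0 0 0 0 -1"

```text
clock: 24.9
tcp_pos: [0.4703, 0.1177, 0.235]
tcp_rot: [-3.139, -0.781, 1.581]
ft_force: [0.4, 0.6, -0.2]
grip_width: 0.004
gripper_force: 0.0
```

```bash
python3 - <<'E'
from h import *
s=monitor.state();print(s['clock'],s['tcp_pos'],s['ft_force'])
w,M,K=snap('wrist','w9.png');snap('side','d9.png')
# guard/tray compare with pre-flip side view in areas the arm does not cover
a=cv2.imread('pics/d9.png',0)[105:235,145:265].astype(int);b=cv2.imread('pics/d7.png',0)[105:235,145:265].astype(int);z=cv2.imread('pics/d0.png',0)[105:235,145:265].astype(int)
# guard region vs original d0
g=np.s_[35:62,22:56];print('guard diff vs start',np.abs(a-z)[g].mean(), np.abs(b-z)[g].mean())
# ball colour around predicted off/on pixels, wrist view
P=tf(PEG,[(.0165,.065,.142),(.0375,.065,.142),(-.0185,.065,.1525),(-.014,.034,.157),(-.014,.096,.157)]);print(proj(M,K,P).round(1))
c=proj(M,K,P)[2].astype(int);print(cv2.imread('pics/w9.png',0)[c[1]-25:c[1]+35:3,c[0]])
Md,Kd=load('d9');q=proj(Md,Kd,P[:2]);print(q)
for u,v in q.astype(int):print(z[v-105,u-145],a[v-105,u-145])
E
```

```text
24.9 [0.47030986 0.11769103 0.23495756] [ 0.4073663   0.63946716 -0.23226875]
guard diff vs start 22.65032679738562 21.35838779956427
[[253.2 115.8]
 [253.2 102.1]
 [253.2 133.9]
 [284.1 127.4]
 [222.3 127.4]]
[155 154 155 155 155 154 156 159 170 129  30  32  37 225 194 175  80  91
  91 151]
[[186.29894687 149.63373249]
 [183.64316312 146.3157209 ]]
71 116
117 117
```

Request:
arm_command --plan "0 40 -10 0 0 0 -1;0 40 -10 0 0 0 -1;0 40 -10 0 0 0 -1;0 40 -10 0 0 0 -1;0 40 -10 0 0 0 -1;0 30 0 0 0 0 -1;0 0 0 0 0 0 -1;0 0 0 0 0 0 -1;0 0 0 0 0 0 -1;0 0 0 0 0 0 -1"

```text
clock: 26.0
tcp_pos: [0.7003, 0.0839, 0.2711]
tcp_rot: [-3.14, -0.78, 1.58]
ft_force: [-0.1, -0.3, 0.4]
grip_width: -0.0
gripper_force: 0.0
```

```bash
python3 - <<'E'
from h import *
snap('side','d10.png')
z=cv2.imread('pics/d0.png',0);a=cv2.imread('pics/d10.png',0)
print(z[140:166:1,168:204:2]);print(a[140:166:1,168:204:2])
# tray silhouette corners vs prediction
Md,Kd=load('d10')
for y in(0,.002):
  print(proj(Md,Kd,tf(PEG,[(-.13,.08+y,0),(-.13,-.08+y,0),(-.13,.08+y,.045),(-.13,-.08+y,.045)])).round(1).tolist())
E
```

```text
[[155 163 194 189 187 185 184 185 173 164 139 116 119 142  72  57  78 140]
 [192 190 191 186 185 188 177 167 141 117 117 117 118 151 146 136 147 189]
 [191 188 187 187 177 170 148 124 115 114 117 118 117 124 184 190 185 187]
 [189 186 182 171 148 128 115 114 117 116 118 118 117 119 162 189 188 187]
 [188 161 156 130 116 114 115 115 118 116 115 119 118 116 134 183 186 185]
 [191 114 120 115 114 117 117 119 118 119 121 120 121 119 116 151 188 177]
 [190  98 111 119 118 118 119 118 119 119 120 113 106 104 101  99 164 132]
 [192 103 100 118 118 118 118 120 111 102 105  89  71  73  73  72  89  46]
 [193 113  85 120 120 106 106 106  90  73  72  72  72  71  70  71  56  29]
 [192 123  67 104 105  73  72  72  73  71  73  71  73  72  74  73  66  28]
 [191 136  66  71  74  70  71  70  72  70  73  75  74  76  77  75  92  33]
 [193 148  67  71  73  71  74  72  72  76  73  76  76  77  76  76 155  52]
 [174 138  67  71  70  74  71  74  73  77  79  78  74  68  71  78 199 108]
 [125 103  70  70  73  72  71  73  74  76  74  65  50  43  67  75 177 131]
 [106  75  72  72  72  73  78  77  76  80  56  39 
[... 2231 characters left out ...]
 27  48  48  30  26  20  27  47  75 172 209]
 [189 190 117  49  73  40  25  26  28  33  25  21  42  76 141 157 204 183]
 [188 193 176  45  71  45  28  24  30  15  35  74 129 159 200 190 174 162]
 [189 188 192  82  66  54  19  20  23  55 107 160 191 199 182 166 160 145]
 [183 189 192 130  52  52  16  44  63 156 177 206 185 172 161 148 132  96]
 [177 189 192 172  56  54  58 132 135 213 188 173 162 155 142 105  72  67]
 [163 188 188 194 108 123 152 191 176 181 164 158 143 124  82  70  69  67]
 [136 182 192 201 166 186 201 184 165 162 148 125  87  70  67  69  68  70]]
[[204.8, 215.6], [252.3, 199.3], [203.8, 203.8], [252.4, 187.8]]
[[204.1, 215.8], [251.7, 199.5], [203.2, 204.0], [251.8, 188.0]]
```

```bash
python3 - <<'E'
from h import *
Md,Kd=load('d10');n=np.linalg.norm
print(proj(Md,Kd,tf(PEG,[(.027,.065,.114),(.027-.0053,.065,.128),(.027+.0053,.065,.128),(.0165,.065,.1355),(-.014,.065,.148),(0,.065,.11)])).round(1))
# bigger comparison: opening area row by row, full res
z=cv2.imread('pics/d0.png',0);a=cv2.imread('pics/d10.png',0)
print(z[152:162,176:194]);print(a[152:162,176:194])
E
```

```text
[[185.8 155.8]
 [186.1 152.8]
 [184.7 151.1]
 [186.5 151.5]
 [190.1 152.9]
 [189.3 161.3]]
[[ 70  74  74  72  71  71  74  74  73  73  77  78  79  77  78  77  74  66]
 [ 73  70  72  73  71  75  73  75  74  77  76  75  74  70  65  64  50  47]
 [ 72  71  73  80  78  77  77  74  76  81  80  70  56  46  39  29  30  24]
 [ 72  70  70  78  78  73  74  72  86  99  91  69  43  26  24  26  21  17]
 [ 74  59  52  59  65  59  54  64  86 103  94  73  47  30  26  26  26  31]
 [ 74  59  37  27  28  29  43  52  62  72  66  54  43  22  26  24  24  29]
 [ 74  66  39  25  25  22  34  44  51  50  47  38  34  30  23  19  22  26]
 [ 72  64  38  20  27  27  27  30  30  35  34  31  26  22  26  24  31  33]
 [ 73  64  45  28  21  25  29  20  28  20  23  20  21  32  43  53  73  89]
 [ 67  70  54  28  27  26  25  21  20  27  37  45  61  78  92  99 113 124]]
[[107 121 119 119 117 116 123 125 120 121 137 135 130 130 127 121 109  96]
 [ 93 118 121 121 122 119 131 135 128 129 128 123 115 102  93  84  62  46]
 [ 76  99 114 127 133 130 130 128 117 109 102  91  72  50  41  33  23  19]
 [ 72  78  93 118 123 114 101  96  98 108  90  63  45  29  23  23  27  25]
 [ 72  60  56  77  87  71  59  64  89 108  90  59  47  33  23  24  24  27]
 [ 73  59  34  34  32  28  38  51  62  71  63  55  45  24  26  29  25  25]
 [ 76  64  36  23  25  20  27  45  48  53  48  38  30  23  26  17  20  21]
 [ 73  64  40  25  25  23  26  28  28  34  33  27  25  21  21  29  42  51]
 [ 71  67  45  26  28  22  24  23  30  21  15  26  35  47  74  88 129 155]
 [ 66  70  54  30  19  24  20  16  23  38  55  74 107 140 160 166 191 209]]
```

```bash
python3 -c "
from h import *
print(job.hand_in())"
```

```text
the job is handed in; nothing more can be done
None
```

I handed in the job at about 26 s of the 67 s limit, and no verdict came back: the tray is pushed home and flush on the pegs, the prime switch is flipped back to its hard stop with the guard raised (inferred from contact force and finger position; the ball was never visible), and the guard has dropped shut.

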